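Ready a kada on the bangle expander

ROBOT

A 6-joint arm with a two-finger parallel gripper is mounted at the origin on the work surface. World frame = base frame: x ahead of the robot, y to its left, z up, the work surface at z = 0. Lengths are in m, angles in rad, forces in N, time in s.
With the tool pointing down it reaches from about 0.3 to 0.75 m from the base axis. Payload 8.5 kg.
Tool frame: the origin (TCP) lies on the centre line of the jaws, within the pads' length; the fingertips stand 19 mm ahead of it and the grasp point (between the pads) is the TCP; z points along the fingers, y is the line along which they close (so a half turn about z gives the same grasp; the last joint's range is limited). The gripper opens to 88 mm and grips with 3 to 60 N. Pads are 18 mm wide; open, the fingers measure 123 mm over their backs; the gripper's body (75 mm by 187 mm) begins 45 mm behind the grasp point.
Start: joints at [-1.36, 0.381, 1.297, -0, 1.464, -0.215], TCP at [0.227, -0.501, 0.258] pointing down, gripper open.
Joint ranges: [-3.11, 3.11], [-0.89, 2.33], [0.22, 2.48], [-1.42, 4.56], [0.17, 2.85], [-2.88, 2.88]. Speed limits (rad/s): [2.39, 2.39, 3.14, 3.14, 3.14, 3.14].

INTERFACE

Orientations are given as a 3x3 rotation matrix whose columns are the frame's x, y, z axes.
In Python, from workcell import bot, cams gives the robot as it stands.
- The arm moves only by the shell command python3 -m pendant 'ROWS'. ROWS is text: rows parted by semicolons, each of 5 numbers parted by spaces: the closure, from -1 (fully open) to 1 (shut), then the shift along the tool's x, y, z scaled (see below), then the turn about the tool's z scaled (see below). A call has 1 to 10 rows; each row is the pose to reach, as a shift and turn from the pose commanded when the call began, along the tool's axes at that moment; what a row does not reach only later rows make up. The controller multiplies each number of a shift by 0.2 m and each number of a turn by pi/4 rad. A row lasts 1/12 s, in which the tool goes at most 41.7 mm and 7.16 degrees, less where a joint would pass 70% of its speed; a pose out of reach is approached as far as the arm can. A call with a number of a shift or a turn outside -1 to 1 is refused whole. A call with a gripper value outside its range is refused whole. The fingers move at their own pace and stop on an object; the grip force is fixed at half the most. Time passes only in rows, so rows that repeat a pose let the fingers close. It gives the time, the measured TCP pose, the force, the opening and the grip force at its end, in the units of the state.
- bot.read_state(): the state, without advancing time (a new reading comes with each control period).
- cams.snapshot(name): name is "scene" or "top" or "wrist"; returns the picture (420x560x3 uint8, red, green, blue); there is no depth.
- cams.get_calibration(name): a dict with "fx", "fy", "cx", "cy" (pixels), "k1" (the pictures are not rectified: a ray, as slopes to the right and down, at radius r is drawn at 1 + k1 r^2 times it, then the intrinsics apply), "rvec" (rotation vector, rad) and "tvec" (3), from world to camera coordinates, as OpenCV has them; the wrist camera has in their place "mount" (4x4, takes a point from camera to tool coordinates, whose origin is the TCP and whose axes are the flange's). Camera axes: x right, y down, z forward; pixel columns grow to the right and rows downward; lengths in m; the calibration is good to about 2 mm. A picture is of the moment at which its call begins: read the wrist's pose just before it. get_calibration takes no time and is no camera call.
- bot.finish_job(): hands the job in; it is judged then, once.
The state is a dict: "time": time; "qpos": joint angles; "dq": joint speeds; "joint_efforts": joint torques, N m; "tcp_pos": TCP position; "orientation": TCP orientation; "force": force on the tool from outside, world axes, zero at the start; "wrist_torque": the same for the moment, N m; "grip_width": finger opening in m; "grasp_force": force on a finger pad.
Only numpy, scipy, OpenCV 4.12 (cv2) and the standard library are available. Lean on these libraries where they do the work, as an engineer would, in place of code of your own. Each camera call takes 0.05 s, during which the arm holds its last target. There are 200 camera calls.

TASK

A brass kada is sitting on the bangle expander for stretching. First swing the hold-down bar shut over it until it snaps past its detent ball against the stop; then take the splined T-key from its wooden holster, stand it in the drive socket, turn it until the splines mesh and press it fully home, collar flush on the socket. The spring ejector in the socket throws the key out if you let up, so finish still holding the key by its handle and pressing it down, ready for the first turn; leave the kada in its place and the other things on the ledge undisturbed.

Things in the scene. Friction and masses are not known exactly. Their poses are not given: they have to be found in the camera images.
- keeper (a joint): Round steel hold-down (keeper) bar, 12 mm thick, swinging level about an upright pivot. Rad: 0 = shut against its stop, up to 1.5 open; seen from above it turns anticlockwise to shut. It stays where left. A sprung ball under it, 108 mm from the pivot, is met at about 0.15 rad and has passed behind the bar below 0.01; about 5 N at the pin carries it over.
- keeper_hinge (a point): On the upright pivot axis of the hold-down bar, at the height of the bar's axis, 70 mm above the ledge. Its x axis points along the bar from the free end to the pivot and turns with the bar.
- keeper_pin (a point): Upright round steel pin at the free end of the hold-down bar, by which it is swung: 13 mm diameter, its top 116 mm above the ledge. The point is on its axis, 103 mm above the ledge, 27 mm above the top of the bar, 132 mm from the pivot axis.
- expander: Bangle expander, fixed: grey cast base 190 x 130 x 14 mm, round bed of 48 mm radius, 50 mm high, on it a ring of steel segments (28 mm radius, 11 mm high), in the middle the drive hub. Origin under the hub axis at ledge height, z up. The shut bar lies along its x axis, 32 mm to +y of the hub axis: pivot at x +56 mm, catch block (74 mm high) at -52, pin at -76.
- drive (a joint): Angle of the drive hub about its upright axis relative to the expander, rad, anticlockwise from above positive. It is stiff: it takes about 0.4 N m to turn it.
- socket (a point): Centre of the drive socket's mouth on top of the hub (40 mm diameter), 76 mm above the ledge, z up; turns with the hub. Round bore of 20.4 mm diameter with four spline slots 9 mm wide reaching 15.5 mm from the axis, along this frame's +x, -x, +y and -y. The sprung brass ejector button waits 11 mm below the mouth.
- ejector (a joint): How far the ejector button is pressed down, m: 0 at rest, 0.013 with the key fully home (stop at 0.0145). The spring pushes up with 3.5 N at rest and 8 N with the key home.
- key_grip (a point): Centre of the T-key's handle, to be gripped: flat-sided dark steel bar 64 mm long (this frame's x), 14 mm thick (y), 28 mm high (z), 84 mm above the key's lower tip. One pair of splines is in line with the handle, the other across it. With the key home this point is 60 mm above the socket's mouth; with the splines resting on the socket unmeshed, 76 mm.
- key_seat (a point): On the key's axis (key of about 0.22 kg) at the underside of its collar (38 mm diameter, 5 mm thick), 60 mm below the handle's centre; Below the collar: four splines 7 mm wide, 28 mm across, 16 mm long, lower ends rounded, then an 8 mm long round pilot nose, 18.6 mm diameter tapering to 11. The point meets the socket's mouth when home.
- holster: The key's holster, fixed to the ledge: wooden block 64 x 64 x 30 mm with a plain round hole of 32 mm diameter; the key stands in it with its collar on the block's top, to be drawn straight up at least 25 mm. Origin at the middle of its underside.
- kada_center (a point): Centre of the brass kada (bangle), 72 mm outside and 60 mm inside diameter, 12 mm high, lying on the bed around the segments; its top is 62 mm above the ledge. Leave it there.
- conch_bangle_mid (a point): Bystander: centre of a white conch-shell bangle lying on the ledge, 74 mm diameter, 14 mm high.
- ring_gauge_mid (a point): Bystander: centre of a steel ring gauge lying on the ledge, 50 mm diameter with a 20 mm hole, 18 mm high.
- bell_mid (a point): Bystander: small brass bell standing on the ledge, 42 mm diameter, 60 mm high; the point is on its axis half-way up.
- jar_mid (a point): Bystander: clear glass jar with a screw-top lid, 60 mm diameter, 85 mm high; the point is on its axis half-way up.

How it is judged:
By the outcome, as a careful person would: the job done as asked, in the order asked, and still so for the second after the job is handed in, while the arm keeps its last pose, push and grip.
It also fails if it takes over 51 s, if anything falls off the work surface, if the arm or the gripper's body presses on something with over 40 N, if the wrist force passes 120 N, or if a joint passes its speed limit or range.

## Working session

There is one attempt and no reset: what is moved stays moved. The work goes in short steps, Python scripts to look and compute and a shell command to move; the robot and the scene stay as the last step left them, time stands still between calls to the robot, and variables do not carry over. Pictures are saved under pics/ and viewed, at most 10 in all, crops included, and the job is handed in when it is done.

```bash
mkdir -p pics; ls; cat > h.py <<'E'
import numpy as np, cv2
from workcell import bot, cams
def shot(n,f):
    s=bot.read_state(); im=cams.snapshot(n); cv2.imwrite('pics/'+f+'.png',im[:,:,::-1]); return s,im
def cam(n,s=None):
    c=cams.get_calibration(n)
    if 'mount' in c:
        s=s or bot.read_state(); T=np.eye(4); T[:3,:3]=np.array(s['orientation']); T[:3,3]=s['tcp_pos']
        M=T@np.array(c['mount']); return c,M[:3,:3],M[:3,3]
    R=cv2.Rodrigues(np.array(c['rvec'],float))[0]; return c,R.T,-R.T@np.array(c['tvec']).ravel()
def ray(n,u,v,s=None):
    c,R,o=cam(n,s); d=np.array([(u-c['cx'])/c['fx'],(v-c['cy'])/c['fy']]); x=d.copy()
    for _ in range(30): x=d/(1+c['k1']*(x@x))
    return o,R@np.array([x[0],x[1],1])
def onz(n,u,v,z,s=None):
    o,d=ray(n,u,v,s); return o+d*(z-o[2])/d[2]
def proj(n,p,s=None):
    c,R,o=cam(n,s); q=R.T@(np.array(p)-o); x=q[:2]/q[2]; x=x*(1+c['k1']*(x@x))
    return x[0]*c['fx']+c['cx'],x[1]*c['fy']+c['cy']
def tool(dp,s=None):
    s=s or bot.read_state(); return np.array(s['orientation']).T@np.array(dp)/0.2
E
python3 - <<'E'
from h import *
for n in('scene','top'): shot(n,n+'0')
s=bot.read_state(); print(s['orientation'],s['tcp_pos'],s['time'])
for n in('scene','top','wrist'): print(n,cam(n)[2],cams.get_calibration(n))
E
```

```text
pics
[[ 9.10730139e-01  4.13001863e-01 -2.74256768e-04]
 [ 4.13001875e-01 -9.10729353e-01  1.22357814e-03]
 [ 2.55566363e-04 -1.22761805e-03 -9.99999214e-01]] [ 0.22710997 -0.50067938  0.25723164] 0.1
scene [ 0.93114409 -0.29384114  0.69693189] {'fx': 404.11859074914764, 'fy': 404.11859074914764, 'cx': 277.72806951279557, 'cy': 206.8494691808027, 'k1': -0.06923833846859856, 'rvec': array([ 2.253352  ,  1.14608003, -0.3778385 ]), 'tvec': array([-0.31986183, -0.3111517 ,  1.11353447])}
top [0.4629634  0.0213398  1.10623597] {'fx': 397.48546334262915, 'fy': 397.48546334262915, 'cx': 279.8173971981053, 'cy': 209.4934285933502, 'k1': -0.0896588475881225, 'rvec': array([ 2.19836086, -2.18071609,  0.10048058]), 'tvec': array([8.19044332e-04, 5.46364498e-01, 1.06772360e+00])}
wrist [ 0.30074121 -0.46689585  0.38286012] {'fx': 350.6837601652699, 'fy': 350.6837601652699, 'cx': 277.66348561689114, 'cy': 206.59848034306296, 'k1': -0.08635356344220452, 'mount': array([[ 9.18486525e-04, -9.51651287e-01, -3.07179074e-01,
         8.10429637e-02],
       [ 9.99999568e-01,  8.29674242e-04,  4.19708174e-04,
        -5.12039047e-04],
       [-1.44557259e-04, -3.07179327e-01,  9.51651638e-01,
        -1.25607237e-01],
       [ 0.00000000e+00,  0.00000000e+00,  0.00000000e+00,
         1.00000000e+00]])}
```

View pics/top0.png

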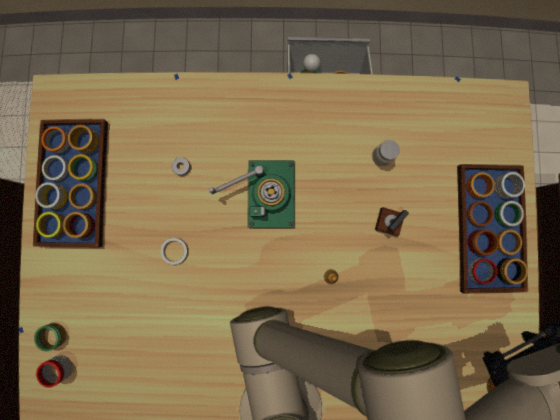

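View pics/scene0.png

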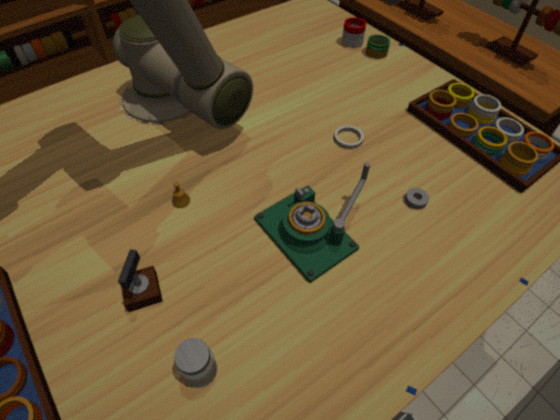

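Top view: green expander at about (271,193), with the bar pivot at (260,170) and the pin at (212,190). The key and holster are at (390,220), the bell at (331,277), the jar at (388,152), the conch bangle at (174,251) and the ring gauge at (181,167). I'll enlarge crops for pixel accuracy.

```bash
python3 - <<'E'
from h import *
t=cv2.imread('pics/top0.png'); s=cv2.imread('pics/scene0.png')
def crop(im,x,y,w,h,k): return cv2.resize(im[y:y+h,x:x+w],None,fx=k,fy=k,interpolation=cv2.INTER_CUBIC)
a=crop(t,200,150,100,85,4); b=crop(t,360,190,60,60,4)
c=crop(s,240,150,140,100,3)
o=np.zeros((600,800,3),np.uint8); o[:340,:400]=a; o[:240,410:650]=b; o[300:600,380:800]=c; d=crop(s,110,240,60,80,3);o[345:585,0:180]=d
cv2.imwrite('pics/z0.png',o)
for n,u,v,z in[('piv',260,170,.07),('pin',212,190,.116),('hub',271,193,.076),('key',399,218,.104),('bell',331,277,.03),('jar',388,150,.08)]: print(n,onz('top',u,v,z))
E
```

```text
piv [0.64652207 0.05897211 0.07      ]
pin [0.58661105 0.17715524 0.116     ]
hub [0.58504495 0.02935738 0.076     ]
key [ 0.52077282 -0.29858728  0.104     ]
bell [ 0.36422815 -0.13406799  0.03      ]
jar [ 0.70268484 -0.27993779  0.08      ]
```

View pics/z0.png

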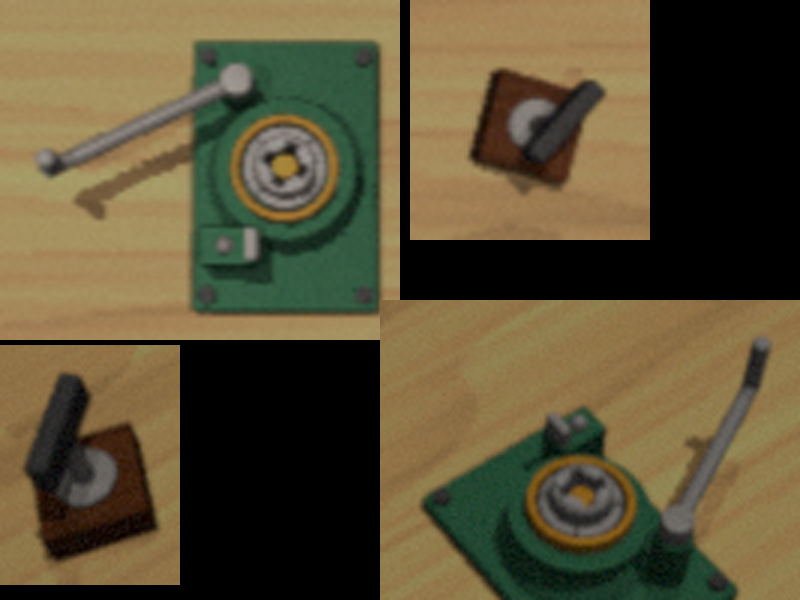

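The crops put the hub button at (271.3,191.5), the pin top at (211.5,190.2), the pivot at (259,170) and the handle top at (399,220.5). The bar is about 1.1 rad open. I'll fly towards the pin and cage it with partly closed jaws.

```bash
python3 -m pendant '0.3 0.76 -0.59 0 0;0.3 0.76 -0.59 0 0;0.3 0.76 -0.59 0 0;0.3 0.76 -0.59 0 0;0.3 0.76 -0.59 0 0'
python3 -m pendant '0.3 0.76 -0.59 0 0;0.3 0.76 -0.59 0 0;0.3 0.76 -0.59 0 0;0.3 0.76 -0.59 0 0;0.3 0.76 -0.59 0 0'
python3 -m pendant '0.3 0.76 -0.59 0 -1;0.3 0.76 -0.59 0 -1;0.3 0.76 -0.59 0 -1;0.3 0.76 -0.59 0 -1;0.3 0.76 -0.59 0 -1;0.3 0.76 -0.59 0 -1;0.3 0.76 -0.59 0 -1'
python3 - <<'E'
from h import *
s=bot.read_state(); print(np.array(s['orientation']).round(3),s['time'],s['grip_width'],tool(np.array([.586,.178,.2])-s['tcp_pos']),s['force'])
E
```

```text
time: 0.52
tcp_pos: [0.3177, -0.3273, 0.2576]
orientation: [[0.91, 0.414, -0.0], [0.414, -0.91, 0.001], [0.0, -0.001, -1.0]]
force: [0.5, -0.5, -0.5]
grip_width: 0.0575
grasp_force: 0.0
time: 0.93
tcp_pos: [0.4072, -0.1572, 0.2577]
orientation: [[0.91, 0.415, -0.0], [0.415, -0.91, 0.001], [0.0, -0.001, -1.0]]
force: [0.7, -0.2, 0.3]
grip_width: 0.031
grasp_force: 0.0
time: 1.52
tcp_pos: [0.4965, 0.0115, 0.2572]
orientation: [[0.343, 0.939, -0.001], [0.939, -0.343, 0.0], [-0.0, -0.001, -1.0]]
force: [-0.6, -0.2, 0.1]
grip_width: 0.0311
grasp_force: 0.0
[[ 0.343  0.939 -0.001]
 [ 0.939 -0.343  0.   ]
 [-0.    -0.001 -1.   ]] 1.5167 0.03109254454972139 [0.93568631 0.1353166  0.28578694] [-0.60122532 -0.15350068  0.11263762]
```

```bash
python3 -m pendant '0.3 0.936 0.135 0.28 -1;0.3 0.936 0.135 0.28 -1;0.3 0.936 0.135 0.28 -1;0.3 0.936 0.135 0.28 -1;0.3 0.936 0.135 0.28 -1;0.3 0.936 0.135 0.28 -1;0.3 0.936 0.135 0.28 -1;0.3 0.936 0.135 0.28 -1'
python3 - <<'E'
from h import *
s,im=shot('wrist','w1'); print(np.array(s['orientation']).round(3),s['tcp_pos'])
print(proj('wrist',[.586,.178,.116],s))
E
```

```text
time: 2.18
tcp_pos: [0.5872, 0.1761, 0.2009]
orientation: [[-0.415, 0.91, -0.002], [0.91, 0.415, -0.0], [0.0, -0.001, -1.0]]
force: [0.1, 0.4, -0.3]
grip_width: 0.0308
grasp_force: 0.0
[[-0.415  0.91  -0.002]
 [ 0.91   0.415 -0.   ]
 [ 0.    -0.001 -1.   ]] [0.58724156 0.17613276 0.20089465]
(np.float64(275.26281290035206), np.float64(221.72137575810785))
```

View pics/w1.png

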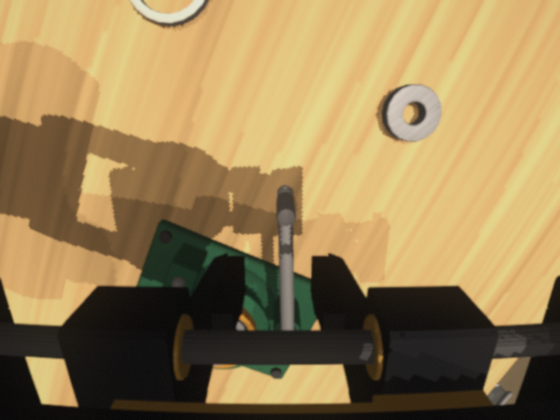

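Wrist view: the bar runs upright at column 287. The lit pin top is at about (286,214) and its foot at (286,190).

```bash
python3 - <<'E'
from h import *
s=bot.read_state(); p=onz('wrist',286,214,.116,s); q=onz('wrist',286,190,.07,s); print(p,q,tool(np.array([*p[:2],.104])-s['tcp_pos'],s))
im=cv2.imread('pics/w1.png'); cv2.imwrite('pics/w1c.png',cv2.resize(im[170:350,220:360],None,fx=4,fy=4))
E
```

```text
[0.5901775  0.18508815 0.116     ] [0.58968055 0.18852764 0.07      ] [0.03641029 0.03308532 0.48627271]
```

```bash
python3 -m pendant '0 0.02 0.025 0 0;0 0.02 0.025 0.1 0;0 0.02 0.025 0.2 0;0 0.02 0.025 0.3 0;0 0.02 0.025 0.4 0;0 0.02 0.025 0.485 0;0.9 0.02 0.025 0.485 0;0.9 0.02 0.025 0.485 0;0.9 0.02 0.025 0.485 0;0.9 0.02 0.025 0.485 0'
```

```text
time: 3.07
tcp_pos: [0.5909, 0.1814, 0.1062]
orientation: [[-0.413, 0.911, 0.002], [0.911, 0.413, 0.0], [-0.001, 0.002, -1.0]]
force: [-0.0, 0.4, -0.4]
grip_width: 0.0194
grasp_force: 0.0
```

```bash
python3 -m pendant '0.9 0 0 0 0;0.9 0 0 0 0;0.9 0 0 0 0;0.9 0 0 0 0'
python3 -m pendant '0.6 0 0 0 0;0.6 0 0 0 0'; python3 - <<'E'
from h import *
s=bot.read_state(); t=np.array(s['tcp_pos']); R=np.array(s['orientation'])
# hub from top button & pivot
hub=onz('top',271.3,191.5,.065); piv=onz('top',259,170,.078); print(hub,piv)
P=piv[:2]; 
d=t[:2]-P; r=np.hypot(*d); a=np.degrees(np.arctan2(d[1],d[0])); print(r,a)
E
```

```text
time: 3.4
tcp_pos: [0.5907, 0.1814, 0.1058]
orientation: [[-0.413, 0.911, 0.002], [0.911, 0.413, 0.0], [-0.001, 0.002, -1.0]]
force: [-0.3, -0.3, 6.2]
grip_width: 0.0119
grasp_force: 30.0
time: 3.57
tcp_pos: [0.5902, 0.1813, 0.1048]
orientation: [[-0.413, 0.911, -0.0], [0.911, 0.413, 0.0], [0.0, -0.0, -1.0]]
force: [0.3, 0.5, -0.4]
grip_width: 0.0173
grasp_force: 0.0
[0.5903357  0.02868935 0.065     ] [0.64508068 0.0612965  0.078     ]
0.13194911177160112 114.5669692807797
```

```bash
python3 -m pendant '0.6 -0.0035 -0.068 0 -0.131;0.6 -0.014 -0.135 0 -0.262;0.6 -0.031 -0.2 0 -0.393;0.6 -0.055 -0.264 0 -0.524;0.6 -0.0855 -0.325 0 -0.656;0.6 -0.122 -0.382 0 -0.787'
python3 - <<'E'
from h import *
s=bot.read_state(); t=np.array(s['tcp_pos']);d=t[:2]-[.645,.0612]; print(np.hypot(*d),np.degrees(np.arctan2(d[1],d[0])),np.array(s['orientation']).round(3),s['force'],s['grip_width'])
E
```

```text
time: 4.07
tcp_pos: [0.5302, 0.1273, 0.1046]
orientation: [[-0.867, 0.498, -0.0], [0.498, 0.867, 0.0], [0.0, 0.0, -1.0]]
force: [0.6, 0.5, -0.1]
grip_width: 0.0178
grasp_force: 0.4
0.13247079681571214 150.07670184539802 [[-0.867  0.498 -0.   ]
 [ 0.498  0.867  0.   ]
 [ 0.     0.    -1.   ]] [ 0.55318766  0.53450208 -0.12257055] 0.017818335581223765
```

```bash
python3 -m pendant '0.6 -0.0036 -0.069 0 -0.133;0.6 -0.0144 -0.137 0 -0.267;0.6 -0.032 -0.204 0 -0.4;0.6 -0.057 -0.268 0 -0.533;0.6 -0.0884 -0.33 0 -0.667;0.6 -0.0884 -0.33 0 -0.667'
python3 -m pendant '0.6 0 -0.01 0 0;0.6 0 -0.02 0 0'
```

```text
time: 4.57
tcp_pos: [0.5127, 0.0604, 0.1047]
orientation: [[-1.0, 0.001, -0.001], [0.001, 1.0, 0.0], [0.001, 0.0, -1.0]]
force: [-0.4, -0.1, -0.5]
grip_width: 0.0176
grasp_force: 0.0
time: 4.73
tcp_pos: [0.5127, 0.0593, 0.1046]
orientation: [[-1.0, 0.007, -0.0], [0.007, 1.0, 0.003], [0.0, 0.003, -1.0]]
force: [0.7, 18.6, -0.3]
grip_width: 0.0178
grasp_force: 9.2
```

```bash
python3 -m pendant '0.6 0 -0.008 0 0;0.6 0 0.02 0 0;0.3 0 0.02 0 0;0.3 0 0.02 -0.15 0;0.3 0 0.02 -0.35 0;0.3 0 0.02 -0.55 0;0.3 0 0.02 -0.65 0;0.3 0 0.02 -0.65 0'
python3 - <<'E'
from h import *
s,_=shot('top','top1'); o=cv2.imread('pics/top1.png'); k=cv2.resize(o[150:240,220:320],None,fx=5,fy=5,interpolation=cv2.INTER_CUBIC); cv2.imwrite('pics/top1c.png',k)
print(s['tcp_pos'],s['qpos'],tool(np.array([.56,-.10,.3])-s['tcp_pos'],s))
E
```

```text
time: 5.4
tcp_pos: [0.5143, 0.0616, 0.2393]
orientation: [[-1.0, 0.005, 0.009], [0.005, 1.0, -0.002], [-0.009, -0.002, -1.0]]
force: [0.3, -0.3, -0.4]
grip_width: 0.031
grasp_force: 0.0
[0.51431518 0.06155366 0.23934926] [-1.09423132e-01  3.36029797e-01  1.42276271e+00 -6.56353239e-04
  1.37395594e+00 -1.67545875e+00] [-0.23479832 -0.80717292 -0.29995272]
```

```bash
python3 -m pendant '0.3 -0.32 -0.165 0 0;0.3 -0.32 -0.165 0 0;0.3 -0.32 -0.165 0 0;0.3 -0.32 -0.165 0 0'
python3 - <<'E'
from h import *
s,im=shot('wrist','w2'); print(s['tcp_pos'],proj('wrist',[.590,.0287,.076],s))
np.save('w2s.npy',s,allow_pickle=True)
w=cv2.imread('pics/w2.png'); o=np.zeros((600,800,3),np.uint8); o[:420,:400]=cv2.resize(w[130:270,210:350],(400,420)) ; o[:450,400:]=cv2.imread('pics/top1c.png')[:,:400]
o=np.zeros((600,800,3),np.uint8); o[:420,:420]=cv2.resize(w[130:270,210:350],(420,420)); k=cv2.imread('pics/top1c.png')[:450,:375]; o[:450,422:797]=k
cv2.imwrite('pics/z2.png',o)
E
```

```text
time: 5.78
tcp_pos: [0.5769, 0.0278, 0.2323]
orientation: [[-1.0, 0.005, -0.004], [0.005, 1.0, 0.0], [0.004, 0.0, -1.0]]
force: [-0.6, 0.2, -0.3]
grip_width: 0.0307
grasp_force: 0.0
[0.57692682 0.02783789 0.23231893] (np.float64(277.4930510759375), np.float64(208.37322365205756))
```

View pics/z2.png

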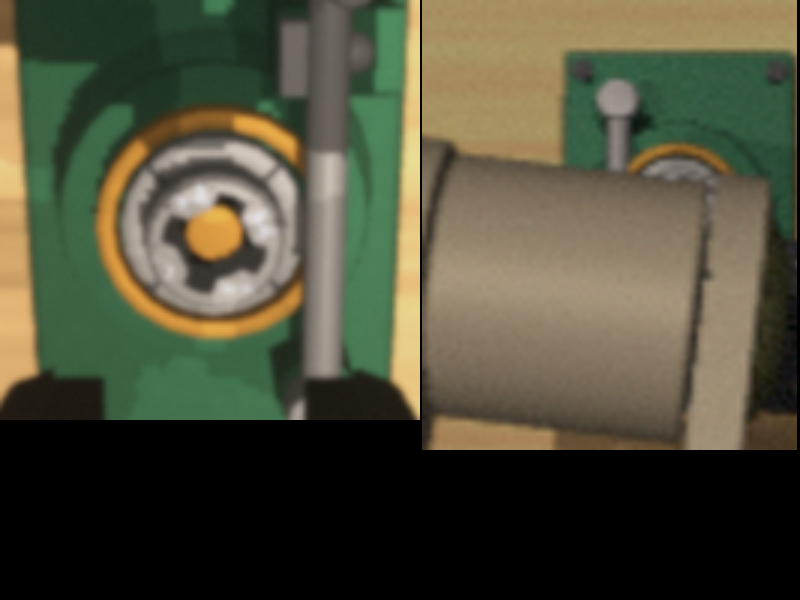

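The bar lies shut along the base, beside the catch block. In the crop the socket button is at (215,233), with dark slots at about (240,208), (258,262), (206,277) and (178,240). Next I'll measure the centre and slot phase, then fly to the key.

```bash
cat > hub.py <<'E'
from h import *
s=np.load('w2s.npy',allow_pickle=True).item(); im=cv2.imread('pics/w2.png').astype(int)
hsv=cv2.cvtColor(im.astype(np.uint8),cv2.COLOR_BGR2HSV)
m=cv2.inRange(hsv,(8,120,120),(28,255,255)); u0,v0=210+215/3,130+233/3
n,l,st,c=cv2.connectedComponentsWithStats(m); i=l[round(v0),round(u0)]; print(i,st[i],c[i])
b=onz('wrist',*c[i],.065,s); print('button',b)
e=cv2.fitEllipse(max(cv2.findContours((l==i).astype(np.uint8),0,1)[0],key=len)); print(e, onz('wrist',*e[0],.065,s))
# ring: dark pixels around centre at mouth height
for cen in (b[:2],):
    th=[];
    for v in range(150,260):
        for u in range(220,340):
            p=onz('wrist',u,v,.076,s)[:2]-cen; r=np.hypot(*p)
            if .0118<r<.0148: th.append((np.degrees(np.arctan2(p[1],p[0])),im[v,u].sum()))
    th=np.array(sorted(th)); d=th[:,1]<np.median(th[:,1])*0.72
    print('dark frac',d.mean(),'phase',np.degrees(np.angle(np.exp(4j*np.radians(th[d,0])).mean()))/4,abs(np.exp(4j*np.radians(th[d,0])).mean()))
    h,_=np.histogram(th[d,0],range(-180,181,10)); print(h)
E
python3 hub.py; python3 - <<'E'
from h import *
s=bot.read_state(); k=onz('top',399,220.5,.104); print(k)
# camera target: tool stays this yaw; put key in image centre
print(tool(np.array([k[0]-.02,k[1],.28])-s['tcp_pos'],s))
E
```

```text
72 [272 198  19  19 263] [281.18250951 207.34220532]
button [0.59262584 0.03192501 0.065     ]
((281.17724609375, 207.3234405517578), (16.41539192199707, 18.712034225463867), 65.1747055053711) [0.59260852 0.0319204  0.065     ]
[ 0.51437125 -0.29849522  0.104     ]
[ 0.40335339 -1.63625098 -0.23516227]Traceback (most recent call last):
  File "hub.py", line 13, in <module>
    p=onz('wrist',u,v,.076,s)[:2]-cen; r=np.hypot(*p)
      ~~~^^^^^^^^^^^^^^^^^^^^
  File "h.py", line 16, in onz
    o,d=ray(n,u,v,s); return o+d*(z-o[2])/d[2]
        ~~~^^^^^^^^^
  File "h.py", line 12, in ray
    c,R,o=cam(n,s); d=np.array([(u-c['cx'])/c['fx'],(v-c['cy'])/c['fy']]); x=d.copy()
          ~~~^^^^^
  File "h.py", line 6, in cam
    c=cams.get_calibration(n)
ValueError: time passes only in moves, steps and waits
```

```bash
sed -i 's/^def shot/import functools\ncal=functools.lru_cache(None)(lambda n: cams.get_calibration(n))\ndef shot/; s/c=cams.get_calibration(n)/c=cal(n)/' h.py; python3 hub.py
```

```text
72 [272 198  19  19 263] [281.18250951 207.34220532]
button [0.59262584 0.03192501 0.065     ]
((281.17724609375, 207.3234405517578), (16.41539192199707, 18.712034225463867), 65.1747055053711) [0.59260852 0.0319204  0.065     ]
dark frac 0.4036697247706422 phase -20.439972450052956 0.7508644104982899
[ 0  0  0  0  0  9  9  8  9  0  0  0  0  1  9  9  9  5  0  0  0  0  0  6
  9  9  6  0  0  0  0  0  7  9 10  8]
```

```bash
python3 -m pendant '0 0.2 -0.82 -0.12 0;0 0.2 -0.82 -0.12 0;0 0.2 -0.82 -0.12 0;0 0.2 -0.82 -0.12 0;0 0.2 -0.82 -0.12 0'
python3 -m pendant '-0.6 0.2 -0.82 -0.12 0;-0.6 0.2 -0.82 -0.12 0;-0.6 0.2 -0.82 -0.12 0;-0.6 0.2 -0.82 -0.12 0;-0.6 0.2 -0.82 -0.12 0;-0.6 0.2 -0.82 -0.12 0'
python3 - <<'E'
from h import *
s,im=shot('wrist','w3'); np.save('w3s.npy',s,allow_pickle=True); print(s['tcp_pos'])
E
```

```text
time: 6.25
tcp_pos: [0.5345, -0.1399, 0.2591]
orientation: [[-1.0, 0.008, -0.0], [0.008, 1.0, -0.002], [0.0, -0.002, -1.0]]
force: [-0.1, -0.3, -1.2]
grip_width: 0.0437
grasp_force: 0.0
time: 6.75
tcp_pos: [0.495, -0.3001, 0.2821]
orientation: [[-1.0, 0.006, -0.001], [0.006, 1.0, 0.001], [0.001, 0.001, -1.0]]
force: [-0.2, 0.1, 0.0]
grip_width: 0.0704
grasp_force: 0.0
[ 0.49498543 -0.30011172  0.2821037 ]
```

View pics/w3.png

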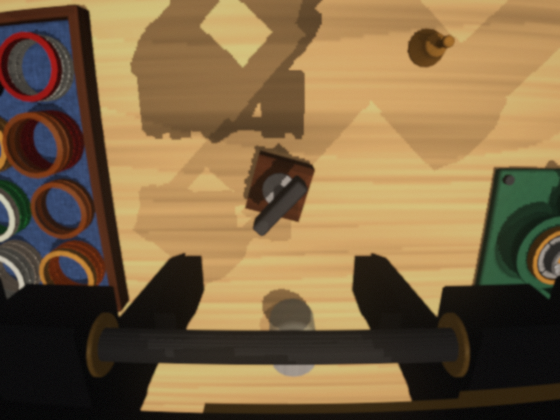

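The handle's top runs from (300,183) to (261,231), with the grey collar disc at (277,188) on the brown holster. I'll measure it by mask.

```bash
python3 - <<'E'
from h import *
s=np.load('w3s.npy',allow_pickle=True).item(); im=cv2.imread('pics/w3.png'); x0,y0=235,165
c=im[y0:250,x0:320]; hsv=cv2.cvtColor(c,cv2.COLOR_BGR2HSV)
m=((c.max(2)<75)&(hsv[:,:,1]<90)).astype(np.uint8)
n,l,st,ce=cv2.connectedComponentsWithStats(m); i=1+st[1:,4].argmax(); print(st[i],ce[i]+[x0,y0])
pts=np.argwhere(l==i)[:,::-1]+[x0,y0]
r=cv2.minAreaRect(pts.astype(np.float32)); print(r)
W=np.array([onz('wrist',*p,.104,s)[:2] for p in pts]); mu=W.mean(0); e,V=np.linalg.eigh(np.cov((W-mu).T)); d=V[:,1]
t=(W-mu)@d; t2=(W-mu)@V[:,0]; print('c',mu,'ang',np.degrees(np.arctan2(d[1],d[0])),'len',np.ptp(t),np.ptp(t2), 'mid',mu+d*(t.max()+t.min())/2)
o=cv2.resize(c,None,fx=5,fy=5); o2=cv2.resize((l==i).astype(np.uint8)*255,None,fx=5,fy=5,interpolation=0); cv2.imwrite('pics/z3.png',np.hstack([o[:,:400],cv2.cvtColor(o2,8)[:,:400]]))
E
```

```text
[  19    8   53   61 1282] [279.18018721 199.17160686]
((271.7500305175781, 199.25), (36.76955032348633, 65.76093292236328), 45.0)
c [ 0.50710892 -0.29772342] ang 150.10287969611653 len 0.06114668184260022 0.03635012386397661 mid [ 0.51250118 -0.30082374]
```

View pics/z3.png

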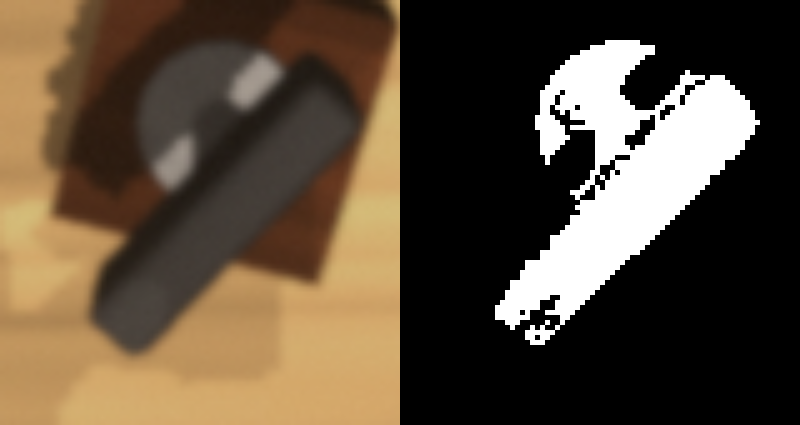

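The handle's top face in the crop has corners of about (318,85), (357,120), (137,352) and (98,308), so its centre is near pixel (280.6,208).

```bash
python3 - <<'E'
from h import *
s=np.load('w3s.npy',allow_pickle=True).item()
f=lambda x,y:onz('wrist',235+x/5,165+y/5,.104,s)
P=[f(*p) for p in((318,85),(357,120),(137,352),(98,308))]; c=sum(P)/4
for a,b in((1,2),(0,3)): d=P[a]-P[b]; print(np.degrees(np.arctan2(d[1],d[0])),np.hypot(*d[:2]))
print(c, 'collar',onz('wrist',235+210/5,165+117/5,.035,s))
s=bot.read_state(); print(tool(c+[0,0,.16-.104]-s['tcp_pos'],s))
E
```

```text
137.9586237622411 0.060125247009733034
136.40748122553353 0.05838418146793361
[ 0.5160285  -0.29689171  0.104     ] collar [ 0.51515746 -0.29975736  0.035     ]
[-0.10352989  0.00826704  0.61024158]
```

```bash
python3 -m pendant '-0.6 -0.1 0.005 0.1 0.956;-0.6 -0.1 0.005 0.2 0.956;-0.6 -0.1 0.005 0.3 0.956;-0.6 -0.1 0.005 0.4 0.956;-0.6 -0.1 0.005 0.5 0.956;-0.6 -0.1 0.005 0.6 0.956;-0.6 -0.1 0.005 0.7 0.956;-0.6 -0.1 0.005 0.85 0.956;-0.6 -0.1 0.005 0.96 0.956;-0.6 -0.1 0.005 0.96 0.956'
python3 -m pendant '0.9 0 0 0 0;0.9 0 0 0 0;0.9 0 0 0 0;0.9 0 0 0 0;0.9 0 0 0 0;0.9 0 0 0 0;0.9 0 0 0 0;0.9 0 0 0 0;0.9 0 0 0 0;0.9 0 0 0 0'
```

```text
time: 7.63
tcp_pos: [0.5146, -0.2946, 0.0866]
orientation: [[-0.731, 0.683, -0.006], [0.683, 0.731, 0.006], [0.009, -0.0, -1.0]]
force: [-1.3, 1.4, -0.5]
grip_width: 0.0705
grasp_force: 0.0
time: 8.47
tcp_pos: [0.5158, -0.2984, 0.0908]
orientation: [[-0.729, 0.684, 0.0], [0.684, 0.729, 0.0], [-0.0, 0.0, -1.0]]
force: [0.3, 0.6, 0.7]
grip_width: 0.0135
grasp_force: 30.0
```

```bash
python3 -m pendant '0.9 0 0 -0.05 0;0.9 0 0 -0.1 0;0.9 0 0 -0.15 0;0.9 0 0 -0.2 0;0.9 0 0 -0.3 0;0.9 0 0 -0.45 0;0.9 0 0 -0.6 0;0.9 0 0 -0.75 0;0.9 0 0 -0.8 0;0.9 0 0 -0.8 0'
python3 - <<'E'
from h import *
s=bot.read_state(); print(s['grip_width'],s['force'],s['wrist_torque'],tool(np.array([.5905,.030,.25])-s['tcp_pos'],s))
E
```

```text
time: 9.3
tcp_pos: [0.5163, -0.2988, 0.2537]
orientation: [[-0.729, 0.684, 0.004], [0.684, 0.729, -0.004], [-0.006, 0.0, -1.0]]
force: [-0.3, -0.1, -1.9]
grip_width: 0.014
grasp_force: 30.0
0.014024244262098591 [-0.28666745 -0.13595792 -1.85783699] [ 0.0371989  -0.15545723 -0.00810082] [0.8546869  1.45269337 0.0140068 ]
```

```bash
python3 -m pendant '0.9 0.428 0.727 0 0;0.9 0.428 0.727 0 0;0.9 0.428 0.727 0 0;0.9 0.428 0.727 0 0;0.9 0.428 0.727 0 0'
python3 -m pendant '0.9 0.428 0.727 0 -0.49;0.9 0.428 0.727 0 -0.49;0.9 0.428 0.727 0 -0.49;0.9 0.428 0.727 0 -0.49;0.9 0.428 0.727 0 -0.49;0.9 0.428 0.727 0 -0.49;0.9 0.428 0.727 0 -0.49'
python3 - <<'E'
from h import *
s,_=shot('scene','s4'); shot('top','t4'); R=np.array(s['orientation']); print(s['tcp_pos'],tool(np.array([.591,.030,.19])-s['tcp_pos'],s), np.degrees(np.arctan2(R[1,1],R[0,1])))
a=cv2.imread('pics/s4.png')[100:280,220:390]; cv2.imwrite('pics/z4.png',cv2.resize(a,None,fx=3.3,fy=3.3,interpolation=cv2.INTER_CUBIC))
print(proj('scene',np.array(s['tcp_pos'])+R[:,2]*.084),proj('scene',[.591,.03,.076]))
E
```

```text
time: 9.72
tcp_pos: [0.553, -0.1275, 0.2489]
orientation: [[-0.733, 0.68, -0.003], [0.68, 0.733, 0.004], [0.004, 0.001, -1.0]]
force: [-0.5, 0.5, -1.7]
grip_width: 0.0136
grasp_force: 30.0
time: 10.3
tcp_pos: [0.5896, 0.0303, 0.2493]
orientation: [[-0.933, 0.361, -0.003], [0.361, 0.933, -0.0], [0.002, -0.001, -1.0]]
force: [0.2, -0.2, -1.4]
grip_width: 0.0138
grasp_force: 30.0
[0.58962893 0.03034287 0.24927907] [-0.00770115  0.00116923  0.29637725] 68.85520311710268
(np.float64(308.9407465704381), np.float64(180.0740245884213)) (np.float64(306.0758776282062), np.float64(211.35391788657708))
```

View pics/z4.png

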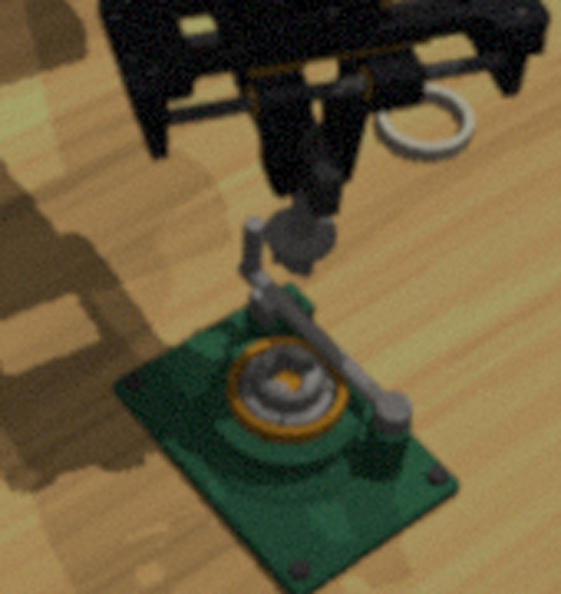

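Scene view: the key hangs above the socket, collar centre near crop (302,235), nose tip near (303,273), button (290,381), bar shut. I'll compare these with the projections.

```bash
python3 - <<'E'
from h import *
s=bot.read_state(); t=np.array(s['tcp_pos']); R=np.array(s['orientation'])
g=lambda p:(np.array(proj('scene',p))-[220,100])*3.3
for n,d in(('tcp',0),('collartop',.055),('tip',.084)): print(n,g(t+R[:,2]*d))
print('button',g([.591,.03,.065]),g([.601,.03,.065]),g([.591,.04,.065]))
print('pivtop',g([.647,.062,.078]),'pintop',g([.515,.062,.116]))
# collar/button blob centroids
im=cv2.imread('pics/s4.png'); hsv=cv2.cvtColor(im,cv2.COLOR_BGR2HSV); m=cv2.inRange(hsv,(8,110,90),(30,255,255))
n,l,st,c=cv2.connectedComponentsWithStats(m)
for i in range(1,n):
    if abs(c[i][0]-308)<5 and abs(c[i][1]-215)<6: print(st[i],(c[i]-[220,100])*3.3)
a=cv2.imread('pics/s4.png')[140:230,280:335]; cv2.imwrite('pics/z5.png',cv2.resize(a,None,fx=6.5,fy=6.5,interpolation=cv2.INTER_CUBIC))
E
```

```text
tcp [304.61400325 149.08682276]
collartop [296.38263429 227.14003326]
tip [292.42897059 264.47968171]
button [282.84479807 378.66770558] [293.51068707 389.80957415] [296.0325973  370.69025034]
pivtop [389.36263331 402.69649259] pintop [250.46283479 219.22585929]
[303 213   8   6  29] [288.12413793 378.93103448]
```

View pics/z5.png

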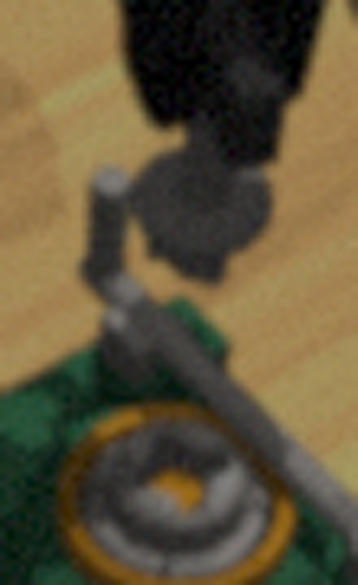

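```bash
python3 -m pendant '0.9 -0.004 0.001 0.1 0;0.9 -0.004 0.001 0.2 0;0.9 -0.004 0.001 0.3 0;0.9 -0.004 0.001 0.4 0;0.9 -0.004 0.001 0.45 0;0.9 -0.004 0.001 0.47 0;0.9 -0.004 0.001 0.47 0'
```

```text
time: 10.98
tcp_pos: [0.5908, 0.0298, 0.1564]
orientation: [[-0.932, 0.362, -0.001], [0.362, 0.932, 0.0], [0.001, -0.0, -1.0]]
force: [-0.3, -0.3, -1.7]
grip_width: 0.0138
grasp_force: 30.0
```

```bash
python3 -m pendant '0.9 0 0 0.007 0;0.9 0 0 0.014 0;0.9 0 0 0.02 0;0.9 0 0 0.02 0'; python3 -m pendant '0.9 0 0 0.007 0;0.9 0 0 0.014 0;0.9 0 0 0.02 0;0.9 0 0 0.02 0'
```

```text
time: 11.32
tcp_pos: [0.5909, 0.0307, 0.153]
orientation: [[-0.933, 0.361, 0.001], [0.361, 0.933, -0.0], [-0.001, 0.0, -1.0]]
force: [-0.1, 0.1, -2.5]
grip_width: 0.0138
grasp_force: 30.0
time: 11.65
tcp_pos: [0.5909, 0.0307, 0.1489]
orientation: [[-0.933, 0.361, 0.0], [0.361, 0.933, -0.0], [-0.0, 0.0, -1.0]]
force: [-0.6, -0.5, 2.1]
grip_width: 0.0135
grasp_force: 30.0
```

```bash
python3 -m pendant '0.9 0 0 0.008 0;0.9 0 0 0.016 0;0.9 0 0 0.024 0;0.9 0 0 0.03 0;0.9 0 0 0.03 0'; python3 -m pendant '0.9 0 0 0.008 0;0.9 0 0 0.016 0;0.9 0 0 0.024 0;0.9 0 0 0.03 0;0.9 0 0 0.03 0'
```

```text
time: 12.07
tcp_pos: [0.5909, 0.0307, 0.1427]
orientation: [[-0.933, 0.361, 0.0], [0.361, 0.933, 0.0], [-0.0, 0.0, -1.0]]
force: [-0.1, 0.1, 3.3]
grip_width: 0.0135
grasp_force: 30.0
time: 12.48
tcp_pos: [0.591, 0.0307, 0.1369]
orientation: [[-0.933, 0.361, 0.001], [0.361, 0.933, -0.0], [-0.001, 0.0, -1.0]]
force: [-0.2, -0.3, 5.6]
grip_width: 0.0137
grasp_force: 30.0
```

```bash
python3 -m pendant '0.9 0 0 0.005 0;0.9 0 0 0.008 0;0.9 0 0 0.008 0'; python3 -m pendant '0.9 0 0 0.003 0;0.9 0 0 0.005 0;0.9 0 0 0.005 0'
```

```text
time: 12.73
tcp_pos: [0.5912, 0.0307, 0.1366]
orientation: [[-0.933, 0.361, 0.002], [0.361, 0.933, -0.0], [-0.002, 0.001, -1.0]]
force: [-2.0, -0.4, 14.7]
grip_width: 0.0139
grasp_force: 30.0
time: 12.98
tcp_pos: [0.5913, 0.0307, 0.1366]
orientation: [[-0.933, 0.361, 0.003], [0.361, 0.933, -0.001], [-0.003, 0.001, -1.0]]
force: [-4.9, 0.8, 21.2]
grip_width: 0.0139
grasp_force: 30.0
```

```bash
python3 -m pendant '0.9 0 0 0 0;0.9 0 0 0 0;0.9 0 0 0 0;0.9 0 0 0 0;0.9 0 0 0 0;0.9 0 0 0 0'; python3 - <<'E'
from h import *
shot('scene','s6'); a=cv2.imread('pics/s6.png')[100:350,90:450]; cv2.imwrite('pics/z6.png',cv2.resize(a,None,fx=2.2,fy=2.2,interpolation=cv2.INTER_CUBIC))
E
```

```text
time: 13.48
tcp_pos: [0.5913, 0.0307, 0.1366]
orientation: [[-0.933, 0.361, 0.003], [0.361, 0.933, -0.001], [-0.003, 0.001, -1.0]]
force: [-5.4, 1.0, 20.8]
grip_width: 0.0137
grasp_force: 30.0
```

View pics/z6.png

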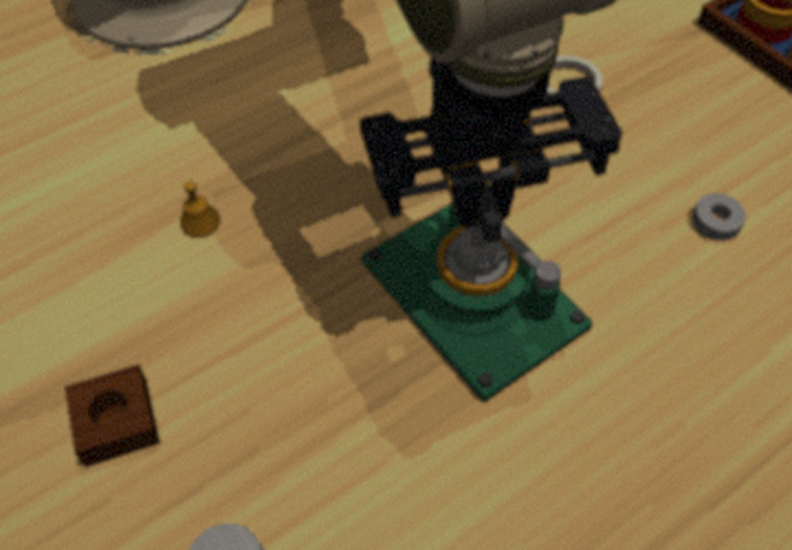

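The key is seated with its collar on the hub at (478,255). The bar is shut, the kada is in place, the holster is empty and the bystanders are untouched.

```bash
python3 -c "
from workcell import bot
print(bot.finish_job())"
```

```text
the job is handed in; nothing more can be done
None
```

I handed the job in at 13.5 s of the 51 s: the hold-down bar was pushed shut against its stop first, then the key meshed and went fully home, with the gripper still holding it and pressing down with about 21 N.

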